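Sweep the pale cart wheels off the sorting board into the tray

ROBOT

A 6-joint arm with a two-finger parallel gripper is mounted at the origin on the work surface. World frame = base frame: x ahead of the robot, y to its left, z up, the work surface at z = 0. Lengths are in m, angles in rad, forces in N, time in s.
With the tool pointing down it reaches from about 0.35 to 0.85 m from the base axis. Payload 8.1 kg.
Tool frame: the origin (TCP) lies between the finger pads; the fingertips stand tips_ahead ahead of it and the grasp point (between the pads) lies 8 mm behind it (tips_ahead is the distance from the TCP to the fingertips, in m); z points along the fingers, x is the direction in which the jaws open and shut, and the axes are right-handed (so a half turn about z gives the same grasp; the last joint's range is limited). The gripper opens to 93 mm and grips with 3 to 60 N. Pads are 15 mm wide; open, the fingers measure 128 mm over their backs; the gripper's body (75 mm by 188 mm) begins 65 mm behind the grasp point.
Start: joints at [1.074, 0.13, 1.488, -0, 1.523, -0.085], TCP at [0.24, 0.55, 0.23] pointing down, gripper open.
Joint ranges: [-2.96, 2.96], [-0.89, 2.26], [0.02, 2.5], [-1.34, 4.48], [0, 2.73], [-2.66, 2.66]. Speed limits (rad/s): [2.39, 2.39, 2.79, 3.14, 3.14, 3.14].

INTERFACE

Orientations are given as a rotation vector (axis times angle).
In Python, from plant import * gives the robot as it stands.
- The arm moves only by the tool play_rows, never from a script. Its argument "increments" is a list that holds one entry, the list of rows, each a list of 4 numbers: the shift along the tool's x, y, z in cm, then the turn about the tool's z in rad. A call has 1 to 5 rows; each row is the pose to reach, as a shift and turn from the pose measured when the call began, along the tool's axes at that moment; what a row does not reach only later rows make up. A row lasts 1/10 s, in which the tool goes at most 50 mm and 8.59 degrees, less where a joint would pass 70% of its speed; a pose out of reach is approached as far as the arm can. A call with a gripper value outside its range is refused whole. "jaw" is the finger opening in cm, from 0 to 9.3, set as the call begins (left out, the last holds). The fingers move at their own pace and stop on an object; "squeeze" is the grip in N (left out, the last holds). Time passes only in rows, so rows that repeat a pose let the fingers close. It gives the time, the measured TCP pose, the force and the opening at its end, in the units of the state.
- read_state(): the state, without advancing time (a new reading comes with each control period).
- read_camera(name): name is "scene" or "top" or "wrist"; returns (picture, depth): 420x560x3 uint8, blue, green, red; 420x560 float32, m along the optical axis (not along the pixel's ray), 0 where there is no reading.
- camera_params(name): a dict with "K" (3x3 intrinsics, pixels), "eye" and "orientation" of the camera in the world. Camera axes: x right, y up, looking along -z (the intrinsics and any distortion apply to the point x, -y, -z); pixel columns grow to the right and rows downward; lengths in m; the calibration is good to about 2 mm. A picture is of the moment at which its call begins: read the wrist's pose just before it. camera_params takes no time and is no camera call; for the wrist camera it gives the pose at the moment of the call.
- close_job(): hands the job in, once; it reports no verdict.
The state is a dict: "t": time; "q": joint angles; "dq": joint speeds; "joint_torque": joint torques, N m; "tool_pos": TCP position; "orientation": TCP orientation; "force": force on the tool from outside, world axes, zero at the start; "wrist_torque": the same for the moment, N m; "opening": finger opening in m.
Only numpy, scipy, OpenCV 4.12 (cv2) and the standard library are available. Lean on these libraries where they do the work, as an engineer would, in place of code of your own. Each camera call takes 0.05 s, during which the arm holds its last target.

TASK

Sweep the four pale wooden cart wheels across the lined sorting board with your closed fingers and gently over its open edge, so that all four drop into the long pine tray tucked under that edge. Push them only: do not pick up, carry or fling any of them. Leave the dark wheel and the cup of pegs standing where they are on the board, do not disturb the toy cart or the wax tin beside it, and leave the tray where it is.

Things in the scene. Friction and masses are not known exactly. Their poses are not given: they have to be found in the camera images.
- board: fixed pine sorting board, 230 mm (x) by 440 mm (y), its grey-green bed 57 mm above the work surface; z up, origin on the work surface under it. Rims 14 mm high above the bed: back (inner face x = -108 mm) and both ends (inner faces y = -208, +208 mm). The side at +x, roughly away from the robot, is open. The origin is 110 mm behind the lip.
- lip (a point): middle of the open straight edge (lip) of the board, 420 mm long, no rim, at the height of the bed (57 mm); 110 mm from the board's origin along its x. Six things stand on the board in a row along y, in any order, centres 52 to 80 mm apart in y and 55 to 115 mm behind the lip; nothing stands between any of them and the lip.
- tray: loose open pine tray, 150 mm (x) by 430 mm (y), 40 mm high, walls 7 mm, about 0.6 kg, on the work surface with its near long wall tucked under the lip, parallel to it. Its rim is 17 mm below the bed's upper face. Origin at the centre of its underside, at the start about 170 mm along the board's x from the board's origin.
- wheel_1: pale birch toy-cart wheel: a flat disc 40 mm in diameter and 15 mm thick with a small dark axle bore, about 13 g, lying flat on the board at the start. Origin at its centre (7.5 mm above the board's bed), z along its axle. It slides when pushed and does not roll while flat.
- wheel_2: pale birch toy-cart wheel: a flat disc 40 mm in diameter and 15 mm thick with a small dark axle bore, about 13 g, lying flat on the board at the start. Origin at its centre (7.5 mm above the board's bed), z along its axle. It slides when pushed and does not roll while flat.
- wheel_3: pale birch toy-cart wheel: a flat disc 40 mm in diameter and 15 mm thick with a small dark axle bore, about 13 g, lying flat on the board at the start. Origin at its centre (7.5 mm above the board's bed), z along its axle. It slides when pushed and does not roll while flat.
- wheel_4: pale birch toy-cart wheel: a flat disc 40 mm in diameter and 15 mm thick with a small dark axle bore, about 13 g, lying flat on the board at the start. Origin at its centre (7.5 mm above the board's bed), z along its axle. It slides when pushed and does not roll while flat.
- dark_wheel: wheel of the same size (40 mm diameter, 15 mm thick) in dark stained wood, lying flat on the board; to be left there. Origin at its centre, z along its axle.
- peg_cup: small turned honey-coloured cup, 46 mm across at the rim and 45 mm high, with axle pegs sticking out to about 58 mm above the bed, standing on the board; to be left there. Origin at the centre of its underside.
- cart: toy cart body without wheels, 140 mm long (its x) by 70 mm wide, 67 mm high, on the work surface beside one end of the board; bystander. Origin at the centre of its underside.
- wax_tin: round flat metal tin, 71 mm in diameter and 32 mm high, on the work surface beside the other end of the board; bystander. Origin at the centre of its underside.
Things that resemble listed ones, but are neither listed nor needed, are in the scene too. Leave any pink or purple look-alike of the wheel_3 alone.

How it is judged:
At the end, for the whole second after the job is handed in: All four pale wheels rest inside the tray, centres below 45 mm; the tray stands flat in its place under the lip, within 15 mm across it and 20 mm along it; dark wheel, peg cup, cart and wax tin stand within 15 mm of where they began (x of wheel_1 in the frame of tray between -0.075 and 0.075 m and y of wheel_1 in the frame of tray between -0.21 and 0.21 m and height (world z) of each of wheel_1, wheel_2, wheel_3, wheel_4 below 0.045 m and linear speed of each of wheel_1, wheel_2, wheel_3, wheel_4 below 0.03 m/s and x of wheel_2 in the frame of tray between -0.075 and 0.075 m and y of wheel_2 in the frame of tray between -0.21 and 0.21 m and x of wheel_3 in the frame of tray between -0.075 and 0.075 m and y of wheel_3 in the frame of tray between -0.21 and 0.21 m and x of wheel_4 in the frame of tray between -0.075 and 0.075 m and y of wheel_4 in the frame of tray between -0.21 and 0.21 m and x of tray in the frame of board between 0.155 and 0.185 m and y of tray in the frame of board between -0.02 and 0.02 m and angle between tray's own z axis and vertical below 0.05 rad and distance of each of dark_wheel, peg_cup, cart, wax_tin from where it was at the start of the episode below 0.015 m and angle between each of dark_wheel, peg_cup, cart, wax_tin's own z axis and vertical below 0.15 rad); the robot touches nothing.
It fails at once if a bystander (dark wheel, peg cup, cart or wax tin) is shifted by more than 15 mm or tipped (distance of any of dark_wheel, peg_cup, cart, wax_tin from where it was at the start of the episode above 0.015 m or angle between any of dark_wheel, peg_cup, cart, wax_tin's own z axis and vertical above 0.35 rad).
It fails at once if a wheel is lifted: its centre comes more than 20 mm above where it lay on the board (height (world z) of any of wheel_1, wheel_2, wheel_3, wheel_4 above 0.0845 m).
It fails at once if a wheel is carried or flung out over the tray: its centre is more than 40 mm beyond the lip while still as high as on the board ((x of wheel_1 in the frame of board above 0.15 m and height (world z) of wheel_1 above 0.062 m) or (x of wheel_2 in the frame of board above 0.15 m and height (world z) of wheel_2 above 0.062 m) or (x of wheel_3 in the frame of board above 0.15 m and height (world z) of wheel_3 above 0.062 m) or (x of wheel_4 in the frame of board above 0.15 m and height (world z) of wheel_4 above 0.062 m)).
It fails at once if the tray is shoved more than 25 mm (distance of tray from where it was at the start of the episode above 0.025 m).
It also fails if it takes over 51 s, if anything falls off the work surface, if the arm or the gripper's body presses on something with over 40 N, if the wrist force passes 120 N, or if a joint passes its speed limit or range.

## Working session

There is one attempt and no reset: what is moved stays moved. The work goes in short steps, Python scripts to look and compute and a tool call to move; the robot and the scene stay as the last step left them, time stands still between calls to the robot, and variables do not carry over. Pictures are saved under pics/ and viewed, and the job is handed in when it is done.

Besides the shell and the picture viewer there is one more tool, called after "Emit:" as name(argument=value, ...), one argument or row to a line, values as JSON. play_rows: Moves the arm, as the interface text tells. Its arguments: {"type":"object","properties":{"increments":{"type":"array"},"jaw":{"type":"number"},"squeeze":{"type":"number"}},"required":["increments"]}

```bash
ls; mkdir -p pics
python3 - <<'E'
from plant import *
import cv2,numpy as np
s=read_state(); print(s)
for n in ("scene","top"):
    p,d=read_camera(n); cv2.imwrite(f"pics/{n}0.png",p); np.save(f"{n}0.npy",d)
    print(n,camera_params(n))
E
```

```text
pics
{'t': 0.0, 'q': array([ 1.07361282e+00,  1.31163320e-01,  1.48926531e+00,  1.61265663e-05,
        1.52302170e+00, -8.53895178e-02]), 'dq': array([ 3.38032472e-04,  9.59534183e-05, -1.26841043e-03, -7.60165259e-04,
        1.63622406e-04, -9.37690208e-04]), 'joint_torque': array([ 1.63900117e-03, -5.59848332e+01, -4.91760921e+01,  7.70837255e-02,
        3.49544815e-02, -1.97105064e-04]), 'tool_pos': array([0.23985573, 0.54936804, 0.22859383]), 'orientation': array([ 2.62795790e+00,  1.71988063e+00, -2.58029003e-03]), 'force': array([-0.40768229,  0.29759287, -0.21504069]), 'wrist_torque': array([-0.01824721,  0.00338406, -0.03312159]), 'opening': 0.09269475028398629}
scene {'K': array([[501.80244241,   0.        , 270.24539038],
       [  0.        , 501.80244241, 209.65862541],
       [  0.        ,   0.        ,   1.        ]]), 'eye': array([1.29758783, 0.32386947, 1.05915862]), 'orientation': array([0.44722362, 0.65047007, 1.90457481])}
top {'K': array([[468.750832  ,   0.        , 269.34014004],
       [  0.        , 468.750832  , 218.92314179],
       [  0.        ,   0.        ,   1.        ]]), 'eye': array([0.46038275, 0.02220944, 1.49843337]), 'orientation': array([ 0.06000351, -0.07442806, -1.5774986 ])}
```

View pics/scene0.png

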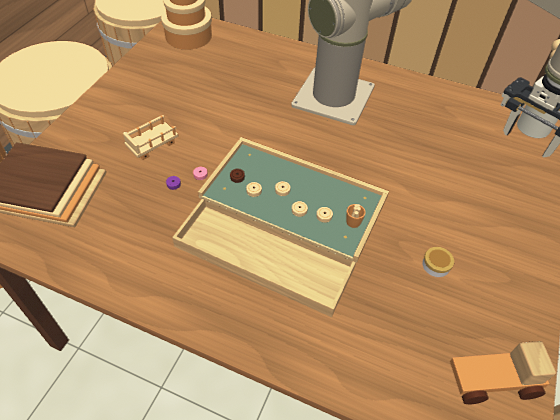

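View pics/top0.png

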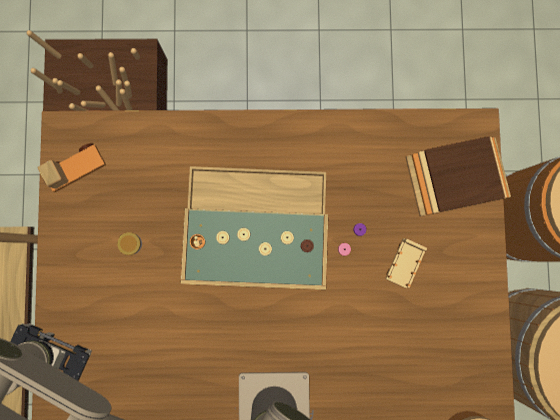

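Scene view: pale wheels near (254,188), (283,187), (300,208) and (325,213). The dark wheel is at (237,175), the cup at (355,215), and the pink and purple look-alikes lie off the board at (200,172) and (173,182). The top view shows the same order in y. Next I'll measure these.

```bash
cat > h.py <<'E'
import numpy as np, cv2
from scipy.spatial.transform import Rotation as R
def ray(c,uv):
    K=c["K"]; u,v=uv
    d=np.array([(u-K[0,2])/K[0,0],-(v-K[1,2])/K[1,1],-1.])
    return np.array(c["eye"]),R.from_rotvec(c["orientation"]).apply(d)
def onplane(c,uv,z):
    e,d=ray(c,uv); return e+d*(z-e[2])/d[2]
def proj(c,p):
    q=R.from_rotvec(c["orientation"]).inv().apply(np.array(p)-c["eye"]); K=c["K"]
    return K[0,0]*q[0]/-q[2]+K[0,2], K[1,1]*q[1]/q[2]+K[1,2]
def tri(c1,a,c2,b):
    e1,d1=ray(c1,a);e2,d2=ray(c2,b)
    t=np.linalg.lstsq(np.c_[d1,-d2],e2-e1,rcond=None)[0]
    p,q=e1+t[0]*d1,e2+t[1]*d2
    return (p+q)/2,np.linalg.norm(p-q)
E
python3 - <<'E'
from plant import *
from h import *
for n in ("top","scene"):
    c=camera_params(n); p=cv2.imread(f"pics/{n}0.png"); hsv=cv2.cvtColor(p,cv2.COLOR_BGR2HSV)
    g=cv2.inRange(hsv,(65,40,60),(95,140,170))
    g=cv2.morphologyEx(g,cv2.MORPH_OPEN,np.ones((3,3)))
    cs=cv2.findContours(g,cv2.RETR_EXTERNAL,cv2.CHAIN_APPROX_NONE)[0]; k=max(cs,key=cv2.contourArea)
    hull=cv2.convexHull(k)
    r=cv2.approxPolyDP(hull,6,True)[:,0]
    print(n,"bed area",cv2.contourArea(k),"corners",[(tuple(map(int,x)),onplane(c,x,.057).round(3).tolist()) for x in r])
    m=np.zeros(g.shape,np.uint8); cv2.drawContours(m,[hull],-1,255,-1)
    m=cv2.erode(m,np.ones((3,3)))&~g
    cc=cv2.findContours(m,cv2.RETR_EXTERNAL,cv2.CHAIN_APPROX_NONE)[0]
    for q in cc:
        if cv2.contourArea(q)>50:
            M=cv2.moments(q);u=(M['m10']/M['m00'],M['m01']/M['m00'])
            x,y,w,h=cv2.boundingRect(q)
            mk=np.zeros(g.shape,np.uint8);cv2.drawContours(mk,[q],-1,255,-1)
            print(np.round(u,1),(x,y,w,h),cv2.contourArea(q),"col",np.round(cv2.mean(p,mk)[:3]),onplane(c,u,.066).round(4))
    a=(170,150,170,150) if n=="top" else (160,120,240,200)
    x,y,w,h=a; cv2.imwrite(f"pics/{n}0c.png",cv2.resize(p[y:y+h,x:x+w],None,fx=3.3,fy=3.3,interpolation=cv2.INTER_CUBIC)[:600])
E
```

```text
Traceback (most recent call last):
ValueError: max() iterable argument is empty
```

Run:
```python
from plant import *
p,d=read_camera("wrist")
import cv2; cv2.imwrite("pics/w0.png",p); print(camera_params("wrist"))
import h; print(h.R.from_rotvec(read_state()["orientation"]).as_matrix().round(3))
```

```text
{'K': array([[368.36866395,   0.        , 271.42242307],
       [  0.        , 368.36866395, 209.79750679],
       [  0.        ,   0.        ,   1.        ]]), 'eye': array([0.16611558, 0.58315009, 0.38537585]), 'orientation': array([-0.25998734, -0.16873423,  1.1488987 ])}
[[ 0.4    0.916 -0.001]
 [ 0.916 -0.4   -0.001]
 [-0.001 -0.    -1.   ]]
```

View pics/w0.png

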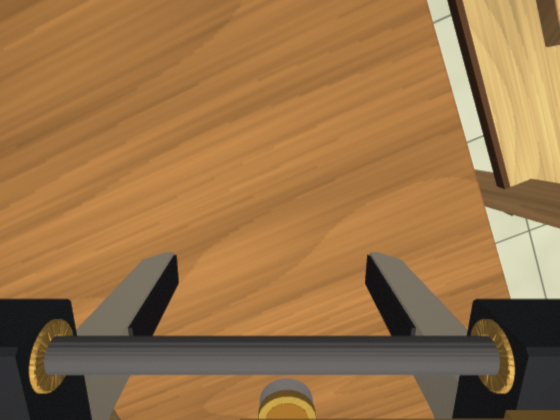

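The wrist view shows bare table with the fingers at (150,290) and (395,290), and no board. I'll fix the green threshold.

```bash
cat > seg.py <<'E'
from plant import *
from h import *
def seg(n,p,tag):
    c=camera_params(n); hsv=cv2.cvtColor(p,cv2.COLOR_BGR2HSV)
    if tag=="0": print(hsv[270,240] if n=="top" else hsv[200,270])
    g=cv2.inRange(hsv,(38,30,50),(100,170,190))
    g=cv2.morphologyEx(g,cv2.MORPH_OPEN,np.ones((3,3)))
    roi=np.zeros_like(g)
    if n=="top": roi[190:305,170:345]=255
    else: roi[120:270,180:410]=255
    g&=roi
    cs=cv2.findContours(g,cv2.RETR_EXTERNAL,cv2.CHAIN_APPROX_NONE)[0]; k=max(cs,key=cv2.contourArea)
    hull=cv2.convexHull(k)
    r=cv2.approxPolyDP(hull,6,True)[:,0]
    print(n,"bed area",cv2.contourArea(k),"corners",[(tuple(map(int,x)),onplane(c,x,.057).round(3).tolist()) for x in r])
    m=np.zeros(g.shape,np.uint8); cv2.drawContours(m,[hull],-1,255,-1)
    m=cv2.erode(m,np.ones((3,3)))&~g
    cc=cv2.findContours(m,cv2.RETR_EXTERNAL,cv2.CHAIN_APPROX_NONE)[0]
    for q in cc:
        if cv2.contourArea(q)>50:
            M=cv2.moments(q);u=(M['m10']/M['m00'],M['m01']/M['m00'])
            x,y,w,h=cv2.boundingRect(q)
            mk=np.zeros(g.shape,np.uint8);cv2.drawContours(mk,[q],-1,255,-1)
            print(np.round(u,1),(x,y,w,h),cv2.contourArea(q),"col",np.round(cv2.mean(p,mk)[:3]),onplane(c,u,.066).round(4))
    a=(170,150,170,150) if n=="top" else (160,120,240,180)
    x,y,w,h=a; cv2.imwrite(f"pics/{n}{tag}c.png",cv2.resize(p[y:y+h,x:x+w],None,fx=3.3,fy=3.3,interpolation=cv2.INTER_CUBIC)[:600])
E
python3 - <<'E'
from seg import *
for n in ("top","scene"): seg(n,cv2.imread(f"pics/{n}0.png"),"0")
E
```

```text
[ 60  36 143]
top bed area 8879.0 corners [((189, 211), [0.61, 0.256, 0.057]), ((322, 216), [0.592, -0.154, 0.057]), ((320, 284), [0.383, -0.145, 0.057]), ((186, 279), [0.402, 0.264, 0.057])]
[264.9 248.5] (259, 242, 13, 14) 132.0 col [134. 192. 211.] [0.4926 0.0227 0.066 ]
[306.8 245.5] (300, 239, 14, 14) 124.0 col [ 52.  69. 103.] [ 0.5009 -0.1052  0.066 ]
[196.4 241.2] (188, 234, 18, 16) 194.0 col [ 82. 130. 171.] [0.5164 0.2315 0.066 ]
[286.7 237.3] (280, 231, 14, 14) 133.5 col [133. 192. 210.] [ 0.5262 -0.0442  0.066 ]
[222.4 237.2] (216, 230, 14, 15) 136.0 col [131. 188. 207.] [0.528  0.1524 0.066 ]
[243.4 233.8] (237, 227, 14, 14) 134.0 col [133. 191. 208.] [0.538  0.0884 0.066 ]
[ 64  43 148]
scene bed area 9769.5 corners [((205, 193), [0.585, -0.157, 0.057]), ((245, 145), [0.381, -0.139, 0.057]), ((380, 197), [0.408, 0.264, 0.057]), ((350, 255), [0.613, 0.249, 0.057])]
[324.1 214.2] (316, 207, 17, 16) 195.5 col [137. 193. 219.] [0.5293 0.152  0.066 ]
[354.7 215. ] (346, 204, 20, 24) 354.5 col [ 80. 126. 170.] [0.4996 0.223  0.066 ]
[299.2 208.5] (291, 201, 17, 16) 191.0 col [137. 193. 219.] [0.5381 0.0882 0.066 ]
[253.5 189. ] (246, 182, 16, 15) 176.0 col [135. 191. 218.] [ 0.527  -0.0443  0.066 ]
[282.2 188.1] (275, 181, 16, 15) 174.0 col [136. 192. 219.] [0.4931 0.0227 0.066 ]
[236.9 175.1] (230, 168, 15, 15) 155.5 col [35. 50. 87.] [ 0.5012 -0.1051  0.066 ]
```

View pics/top0c.png

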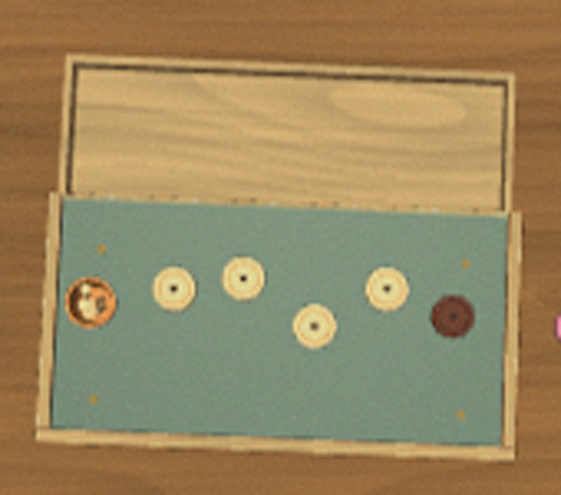

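View pics/scene0c.png

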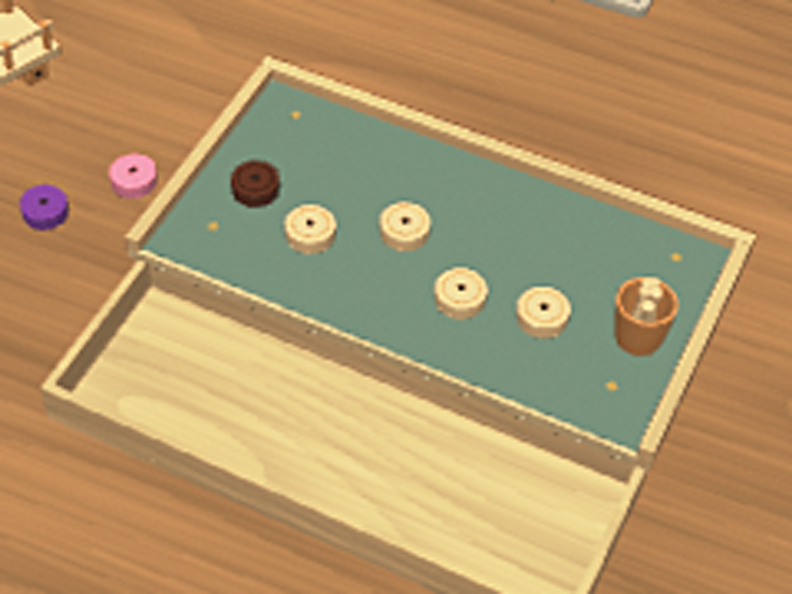

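Both views show six things on the board. From the +y end they are the cup, four pale wheels and the dark wheel, and the look-alikes are off the board. Next I'll triangulate heights, fit the board yaw and get `tips_ahead`.

Run:
```python
import plant
from plant import *
from h import *
print([k for k in dir(plant) if not k.startswith('_')], getattr(plant,'tips_ahead',None), getattr(plant,'TIPS_AHEAD',None))
ct,cs=camera_params("top"),camera_params("scene")
P={"cupbody":None,"A":((222.4,237.2),(324.1,214.2)),"B":((243.4,233.8),(299.2,208.5)),"C":((264.9,248.5),(282.2,188.1)),"D":((286.7,237.3),(253.5,189.0)),"dark":((306.8,245.5),(236.9,175.1)),
"c1":((189,211),(350,255)),"c2":((322,216),(205,193)),"c3":((320,284),(245,145)),"c4":((186,279),(380,197))}
for k,v in P.items():
    if v:
        p,e=tri(ct,v[0],cs,v[1]); print(k,p.round(4),round(e,4))
# lip line in top: bed edge
p=cv2.imread("pics/top0.png"); hsv=cv2.cvtColor(p,cv2.COLOR_BGR2HSV)
g=cv2.inRange(hsv,(38,30,50),(100,170,190))
for side in ("lip","back"):
    pts=[]
    for u in range(200,312,2):
        r=np.where(g[195:300,u])[0]+195
        v=r.min()-.5 if side=="lip" else r.max()+.5
        pts.append(onplane(ct,(u,v),.057)[:2])
    pts=np.array(pts); f=np.polyfit(pts[:,1],pts[:,0],1); print(side,"slope, x at y=0.05",f[0],np.polyval(f,.05),np.std(pts[:,0]-np.polyval(f,pts[:,1])))
# depth points
d=np.load("top0.npy")
for uv in [(240,265),(290,265),(258,190),(258,300),(223,240)]:
    e,r=ray(ct,uv); print(uv,(e+r*d[uv[1],uv[0]]).round(4))
d=np.load("scene0.npy")
p=cv2.imread("pics/scene0.png"); hsv=cv2.cvtColor(p,cv2.COLOR_BGR2HSV)
g=cv2.inRange(hsv,(38,30,50),(100,170,190))
pts=[]
for u in range(225,340,3):
    r=np.where(g[120:260,u])[0]+120
    pts.append(onplane(cs,(u,r.max()+.5),.057)[:2])
pts=np.array(pts); f=np.polyfit(pts[:,1],pts[:,0],1); print("scene lip",f,np.polyval(f,.05),np.std(pts[:,0]-np.polyval(f,pts[:,1])))
```

```text
['IKError', 'camera_params', 'close_job', 'read_camera', 'read_state', 'tips_ahead'] 0.011 None
A [0.5283 0.1522 0.065 ] 0.0006
B [0.538  0.0883 0.066 ] 0.0
C [0.4927 0.0227 0.0656] 0.0004
D [ 0.5264 -0.0443  0.0653] 0.0005
dark [ 0.5008 -0.1053  0.0655] 0.0
c1 [0.6113 0.2525 0.0571] 0.0077
c2 [ 0.5909 -0.1532  0.0651] 0.0005
c3 [ 0.3822 -0.1416  0.0571] 0.0063
c4 [0.4019 0.2645 0.0504] 0.0013
lip slope, x at y=0.05 0.04849602422658002 0.6030994374601119 0.0009277867639178369
back slope, x at y=0.05 0.048277590991332504 0.39138657131329596 0.0008961027617478421
(240, 265) [0.4432 0.099  0.0636]
(290, 265) [ 0.4418 -0.0535  0.0593]
(258, 190) [0.6816 0.0436 0.0069]
(258, 300) [ 0.3314  0.0459 -0.0047]
(223, 240) [0.5194 0.1501 0.0712]
scene lip [0.05075345 0.60093122] 0.6034688959764877 0.0008014265761907027
```

Wheel tops triangulate to z≈0.065–0.066 at the blob centroid, which fits the 57–72 mm expected. The board is turned by −0.0485 rad, with the lip at about x=0.603–0.609 (at y=0.05). The choice is A (222,237), B (243,234), C (265,248) and D (287,237) in the top picture. I'll close the fingers and go behind A.

Emit:
play_rows(
  increments=[
    [[-5,7,0,-0.12],[-10,14,0,-0.24],[-14,20,0,-0.36],[-17,24,0,-0.363],[-20,28,0,-0.363]],
  ],
  jaw=0,
  squeeze=20,
)

```text
t: 0.65
tool_pos: [0.3691, 0.3336, 0.2288]
orientation: [2.274, 2.167, -0.002]
force: [1.2, 0.6, 0.5]
opening: 0.0574
```

```bash
cat > st.py <<'E'
from plant import *
from h import *
def st():
    s=read_state(); p=s["tool_pos"]; M=R.from_rotvec(s["orientation"]).as_matrix(); a=0.0485
    print("t",round(s["t"],2),"pos",p.round(4),"s",round(p[0]*np.cos(a)-p[1]*np.sin(a),4),"tt",round(p[0]*np.sin(a)+p[1]*np.cos(a),4),"xyaw",round(np.arctan2(M[1,0],M[0,0]),4),"want 1.5223; tilt",M[2].round(3),"F",s["force"].round(1),"open",round(s["opening"],4))
    return s,M
def go(x,t,z):
    s,M=st(); a=0.0485
    w=np.array([x*np.cos(a)+t*np.sin(a),-x*np.sin(a)+t*np.cos(a),z])
    print("incr cm",(M.T@(w-s["tool_pos"])*100).round(2),"turn",round(np.arctan2(M[1,0],M[0,0])-1.5223,3))
E
python3 -c "
from st import *
go(.470,.1776,.15)"
```

```text
t 0.65 pos [0.3691 0.3336 0.2288] s 0.3525 tt 0.3511 xyaw 1.5229 want 1.5223; tilt [-0.001 -0.001 -1.   ] F [1.2 0.6 0.5] open 0.0574
incr cm [-17.35  11.75   7.9 ] turn 0.001
```

Emit:
play_rows(
  increments=[
    [[-4,3,0,0],[-8,6,0,0],[-12,9,0,0],[-16,11.5,4,0],[-17.35,11.75,7.9,0]],
  ],
)

```text
t: 1.15
tool_pos: [0.4815, 0.1535, 0.1547]
orientation: [2.273, 2.162, 0.006]
force: [0.9, 1.3, -0.2]
opening: 0.0174
```

Run:
```python
from st import *
go(.470,.1776,.15)
p,d=read_camera("wrist"); cv2.imwrite("pics/w1.png",p)
p,d=read_camera("scene"); cv2.imwrite("pics/s1.png",p)
go(.465,.1776,.0735)
```

```text
t 1.15 pos [0.4815 0.1535 0.1547] s 0.4734 tt 0.1767 xyaw 1.5204 want 1.5223; tilt [-0.     0.006 -1.   ] F [ 0.9  1.3 -0.2] open 0.0174
incr cm [ 0.09 -0.35  0.46] turn -0.002
t 1.25 pos [0.4742 0.1522 0.1458] s 0.4663 tt 0.175 xyaw 1.5192 want 1.5223; tilt [-0.005 -0.011 -1.   ] F [-1.3  0.1 -1.3] open 0.0093
incr cm [ 0.3  -0.05  7.23] turn -0.003
```

View pics/w1.png

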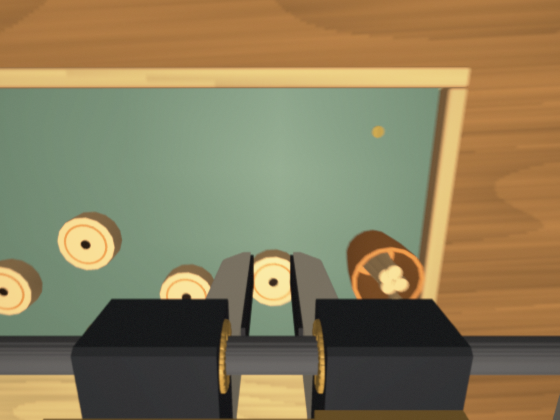

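View pics/s1.png

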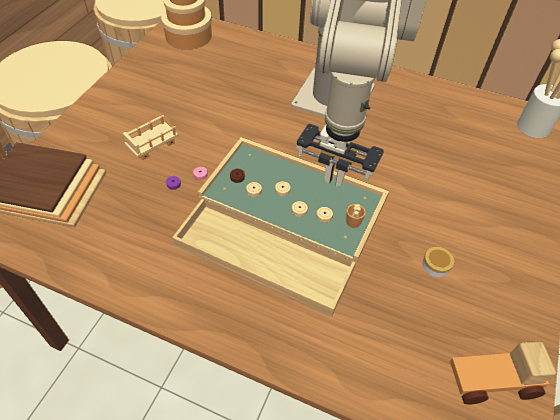

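The wrist view shows wheel A at (273,282), centred between the fingers. The cup at (388,280) is clear. I'll descend behind A.

Emit:
play_rows(
  increments=[
    [[0.3,-0.05,3,-0.003],[0.3,-0.05,5.5,-0.003],[0.3,-0.05,6.8,-0.003],[0.3,-0.05,7.2,-0.003],[0.3,-0.05,7.2,-0.003]],
  ],
)

```text
t: 1.75
tool_pos: [0.4734, 0.1554, 0.0746]
orientation: [-2.271, -2.164, 0.016]
force: [-0.7, -0.5, 0.7]
opening: 0.0006
```

Run:
```python
from st import *
go(.56,.1776,.0725)
```

```text
t 1.75 pos [0.4734 0.1554 0.0746] s 0.4653 tt 0.1782 xyaw 1.5228 want 1.5223; tilt [-0.005 -0.01  -1.   ] F [-0.7 -0.5  0.7] open 0.0006
incr cm [-0.06  9.47  0.12] turn 0.0
```

Emit:
play_rows(
  increments=[
    [[-0.05,1.2,0.1,0],[-0.05,2.4,0.1,0],[-0.05,3.6,0.1,0],[-0.05,4.8,0.1,0],[-0.05,6,0.1,0]],
  ],
)

```text
t: 2.25
tool_pos: [0.5352, 0.1526, 0.0754]
orientation: [-2.272, -2.166, 0.012]
force: [0.1, 0.8, -0.1]
opening: 0.0003
```

Run:
```python
from st import *
p,d=read_camera("scene"); cv2.imwrite("pics/s2.png",cv2.resize(p[120:300,160:400],None,fx=3,fy=3))
go(.585,.1776,.0735)
```

```text
t 2.3 pos [0.5368 0.1524 0.0757] s 0.5288 tt 0.1783 xyaw 1.5227 want 1.5223; tilt [-0.004 -0.006 -1.   ] F [-1.4 -0.2  0.9] open 0.0004
incr cm [-0.07  5.62  0.18] turn 0.0
```

View pics/s2.png

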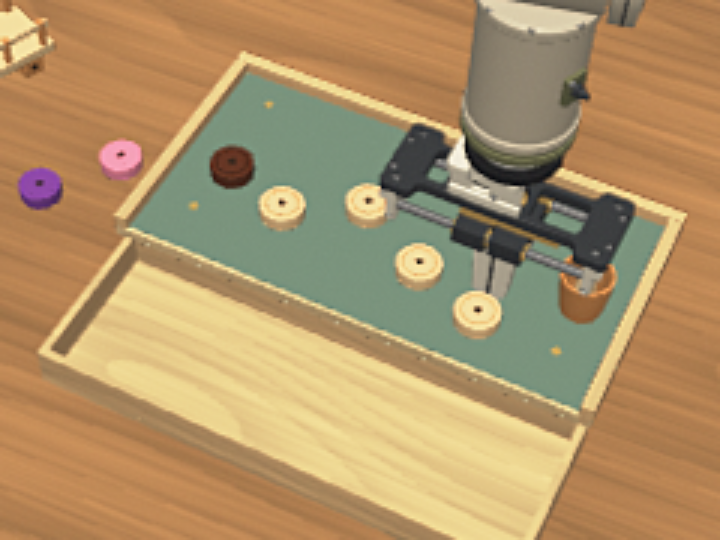

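A slides ahead of the closed fingers at (478,315) and the cup at (585,290) hasn't moved. I'll go on towards the lip.

Emit:
play_rows(
  increments=[
    [[-0.05,0.8,0.15,0],[-0.05,1.6,0.15,0],[-0.05,2.4,0.15,0],[-0.05,3.2,0.15,0],[-0.05,3.9,0.15,0]],
  ],
)

```text
t: 2.8
tool_pos: [0.5763, 0.15, 0.0739]
orientation: [-2.273, -2.166, 0.01]
force: [-0.1, 1.0, 0.3]
opening: 0.0006
```

Emit:
play_rows(
  increments=[
    [[0,0.6,0,0],[0,1.2,0,0],[0,1.7,0,0],[0,2.1,0,0],[0,2.5,0,0]],
  ],
)

```text
t: 3.3
tool_pos: [0.6016, 0.1488, 0.0737]
orientation: [-2.273, -2.166, 0.011]
force: [0.6, 0.0, -0.2]
opening: 0.0004
```

Run:
```python
from st import *
p,d=read_camera("scene"); cv2.imwrite("pics/s3.png",cv2.resize(p[120:300,160:400],None,fx=3,fy=3))
go(.600,.1776,.0735)
```

```text
t 3.35 pos [0.6021 0.1487 0.0739] s 0.5941 tt 0.1777 xyaw 1.5226 want 1.5223; tilt [-0.004 -0.005 -1.   ] F [-0.4  0.3 -1.2] open 0.0006
incr cm [-0.01  0.59  0.03] turn 0.0
```

View pics/s3.png

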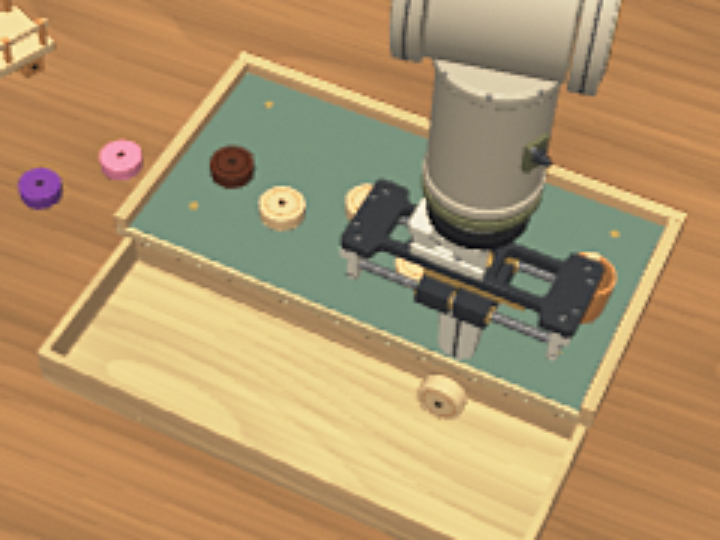

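A is tipping over the lip into the tray at (440,395). I'll lift and go behind B.

Emit:
play_rows(
  increments=[
    [[0,0,-3,0],[0,-1,-6,0],[-2,-5,-6,0],[-5,-9,-6,0],[-6.4,-11.6,-5,0]],
  ],
)

```text
t: 3.85
tool_pos: [0.4822, 0.0894, 0.1257]
orientation: [2.274, 2.167, -0.008]
force: [0.2, -0.2, 0.2]
opening: 0.0005
```

Run:
```python
from st import *
go(.478,.1143,.0735)
p,d=read_camera("top"); cv2.imwrite("pics/t4.png",cv2.resize(p[150:300,170:340],None,fx=3,fy=3))
```

```text
t 3.85 pos [0.4822 0.0894 0.1257] s 0.4773 tt 0.1127 xyaw 1.5227 want 1.5223; tilt [-0.004 -0.003 -1.   ] F [ 0.2 -0.2  0.2] open 0.0005
incr cm [0.18 0.08 5.22] turn 0.0
```

View pics/t4.png

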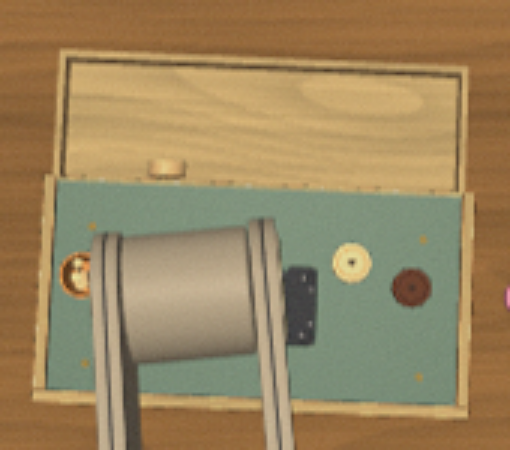

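A stands on edge in the tray at (167,168). The dark wheel and cup are unmoved. I'll descend behind B.

Emit:
play_rows(
  increments=[
    [[0.1,0,2.5,0],[0.15,0.1,4.4,0],[0.15,0.1,5.1,0],[0.15,0.1,5.2,0],[0.15,1,5.2,0]],
  ],
)

```text
t: 4.4
tool_pos: [0.4865, 0.0893, 0.0698]
orientation: [-2.271, -2.164, 0.019]
force: [-0.6, -0.3, -0.6]
opening: 0.0004
```

Run:
```python
from st import *
go(.56,.1143,.0735)
```

```text
t 4.4 pos [0.4865 0.0893 0.0698] s 0.4816 tt 0.1128 xyaw 1.5228 want 1.5223; tilt [-0.005 -0.012 -1.   ] F [-0.6 -0.3 -0.6] open 0.0004
incr cm [ 0.15  7.84 -0.46] turn 0.001
```

Emit:
play_rows(
  increments=[
    [[0.1,1.2,-0.3,0],[0.1,2.4,-0.3,0],[0.1,3.6,-0.3,0],[0.1,4.8,-0.3,0],[0.1,6,-0.3,0]],
  ],
)

```text
t: 4.9
tool_pos: [0.5486, 0.0875, 0.0733]
orientation: [-2.272, -2.165, 0.016]
force: [-0.4, 0.1, -0.4]
opening: 0.0003
```

Run:
```python
from st import *
go(.571,.1143,.0735)
```

```text
t 4.9 pos [0.5486 0.0875 0.0733] s 0.5437 tt 0.114 xyaw 1.5229 want 1.5223; tilt [-0.005 -0.01  -1.   ] F [-0.4  0.1 -0.4] open 0.0003
incr cm [ 0.03  2.73 -0.05] turn 0.001
```

Emit:
play_rows(
  increments=[
    [[0,0.7,0,0],[0,1.3,0,0],[0,1.9,0,0],[0,2.5,0,0],[0,3,0,0]],
  ],
)

```text
t: 5.4
tool_pos: [0.5789, 0.0861, 0.0731]
orientation: [-2.272, -2.165, 0.016]
force: [-0.4, 0.2, -1.0]
opening: 0.0005
```

Emit:
play_rows(
  increments=[
    [[0,0.5,0,0],[0,0.9,0,0],[0,1.3,0,0],[0,1.7,0,0],[0,2.1,0,0]],
  ],
)

```text
t: 5.9
tool_pos: [0.6002, 0.085, 0.0728]
orientation: [-2.271, -2.165, 0.016]
force: [-0.1, 0.0, -0.3]
opening: 0.0008
```

Run:
```python
from st import *
p,d=read_camera("scene"); cv2.imwrite("pics/s5.png",cv2.resize(p[120:300,160:400],None,fx=3,fy=3))
go(.600,.1143,.0735)
```

```text
t 5.95 pos [0.6006 0.085  0.0729] s 0.5958 tt 0.114 xyaw 1.5228 want 1.5223; tilt [-0.005 -0.009 -1.   ] F [-0.9 -0.1 -0.5] open 0.0006
incr cm [ 0.03  0.42 -0.06] turn 0.001
```

View pics/s5.png

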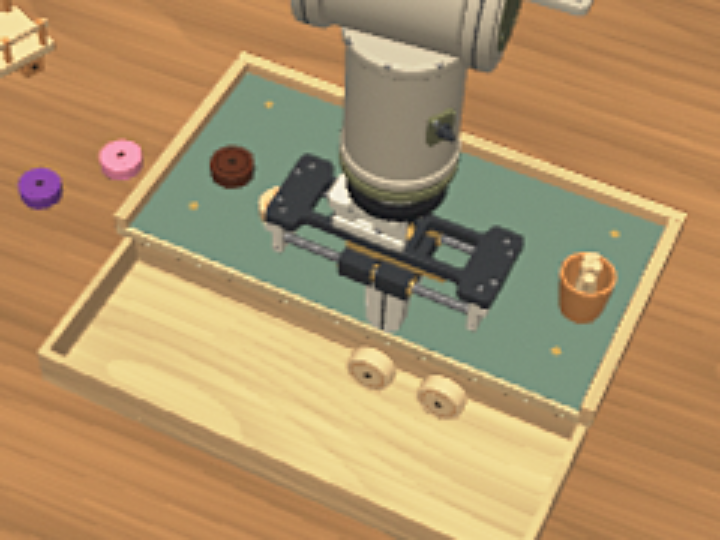

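A (440,395) and B (370,368) are in the tray, and the cup and dark wheel are unmoved. C is next.

Emit:
play_rows(
  increments=[
    [[0,0,-3.5,0],[0,-2,-6,0],[-2,-7,-6,0],[-5,-12,-6,0],[-6.7,-15.9,-5.5,0]],
  ],
)

```text
t: 6.45
tool_pos: [0.4428, 0.0272, 0.1308]
orientation: [-2.272, -2.167, 0.014]
force: [0.4, -0.3, 1.0]
opening: 0.0004
```

Run:
```python
from st import *
go(.437,.0466,.0735)
```

```text
t 6.45 pos [0.4428 0.0272 0.1308] s 0.441 tt 0.0486 xyaw 1.5236 want 1.5223; tilt [-0.006 -0.007 -1.   ] F [ 0.4 -0.3  1. ] open 0.0004
incr cm [-0.17 -0.35  5.73] turn 0.001
```

Emit:
play_rows(
  increments=[
    [[-0.15,-0.3,2.5,0],[-0.15,-0.3,4.5,0],[-0.15,-0.3,5.4,0],[-0.15,-0.2,5.6,0],[-0.15,0.8,5.6,0]],
  ],
)

```text
t: 6.95
tool_pos: [0.4503, 0.0252, 0.0747]
orientation: [-2.271, -2.167, 0.015]
force: [0.7, -0.4, 0.0]
opening: 0.0003
```

Emit:
play_rows(
  increments=[
    [[0,1.3,-0.15,0],[0,2.6,-0.15,0],[0,3.9,-0.15,0],[0,5.2,-0.15,0],[0,6.5,-0.15,0]],
  ],
)

```text
t: 7.45
tool_pos: [0.5176, 0.0222, 0.0767]
orientation: [-2.272, -2.168, 0.013]
force: [-0.5, 0.0, -0.1]
opening: 0.0003
```

Run:
```python
from st import *
go(.571,.0466,.0735)
```

```text
t 7.45 pos [0.5176 0.0222 0.0767] s 0.516 tt 0.0473 xyaw 1.5242 want 1.5223; tilt [-0.005 -0.007 -1.   ] F [-0.5  0.  -0.1] open 0.0003
incr cm [-0.07  5.51  0.28] turn 0.002
```

Emit:
play_rows(
  increments=[
    [[-0.05,1.2,0.25,0],[-0.05,2.3,0.25,0],[-0.05,3.4,0.25,0],[-0.05,4.5,0.25,0],[-0.05,5.4,0.25,0]],
  ],
)

```text
t: 7.95
tool_pos: [0.5737, 0.0192, 0.0746]
orientation: [2.272, 2.169, -0.012]
force: [0.1, 0.2, 0.4]
opening: 0.0003
```

Emit:
play_rows(
  increments=[
    [[0,0.6,0,0],[0,1.1,0,0],[0,1.6,0,0],[0,2.1,0,0],[0,2.5,0,0]],
  ],
)

```text
t: 8.45
tool_pos: [0.599, 0.0181, 0.0744]
orientation: [2.272, 2.169, -0.012]
force: [0.3, -0.8, -0.6]
opening: 0.0004
```

Run:
```python
from st import *
p,d=read_camera("scene"); cv2.imwrite("pics/s6.png",cv2.resize(p[120:300,160:400],None,fx=3,fy=3))
go(.600,.0466,.0735)
```

```text
t 8.5 pos [0.5994 0.018  0.0746] s 0.5979 tt 0.047 xyaw 1.5244 want 1.5223; tilt [-0.005 -0.005 -1.   ] F [-1.   0.3  0.1] open 0.0005
incr cm [-0.04  0.21  0.1 ] turn 0.002
```

View pics/s6.png

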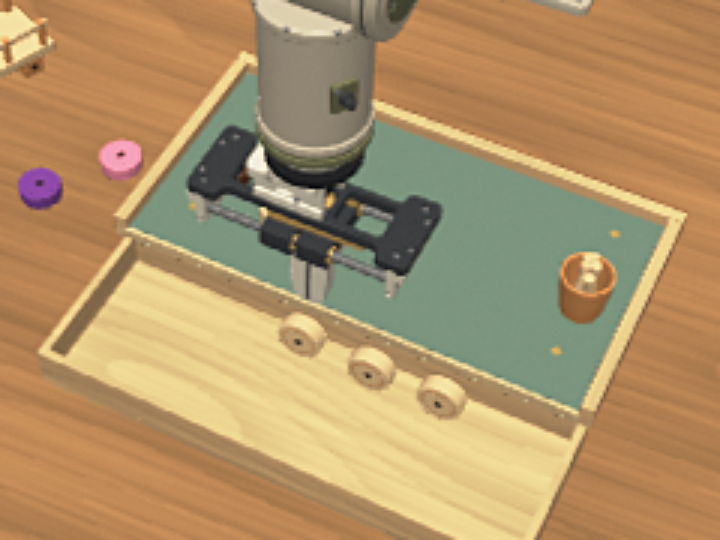

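C has dropped too, at (302,335). D is next.

Emit:
play_rows(
  increments=[
    [[0,0,-3.5,0],[0,-1,-6,0],[-2,-5,-6,0],[-5,-9,-6,0],[-6.6,-12.5,-5.5,0.002]],
  ],
)

```text
t: 9.0
tool_pos: [0.4706, -0.043, 0.1311]
orientation: [2.273, 2.166, -0.011]
force: [0.1, -0.3, 0.3]
opening: 0.0005
```

Run:
```python
from st import *
go(.473,-.0187,.0735)
p,d=read_camera("top"); cv2.imwrite("pics/t7.png",cv2.resize(p[150:300,170:340],None,fx=3,fy=3))
p,d=read_camera("wrist"); cv2.imwrite("pics/w7.png",p)
```

```text
t 9.0 pos [ 0.4706 -0.043   0.1311] s 0.4722 tt -0.0201 xyaw 1.5225 want 1.5223; tilt [-0.006 -0.003 -1.   ] F [ 0.1 -0.3  0.3] open 0.0005
incr cm [0.18 0.1  5.76] turn 0.0
```

View pics/t7.png

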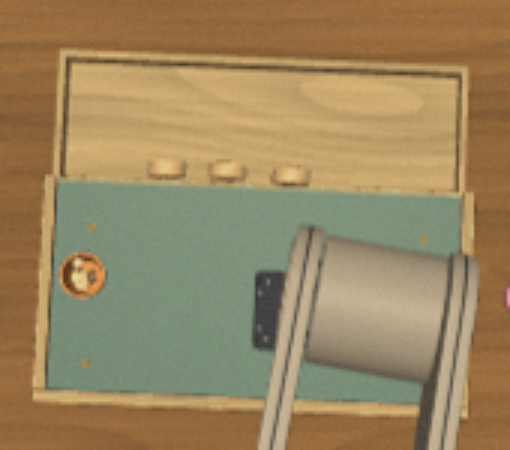

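View pics/w7.png

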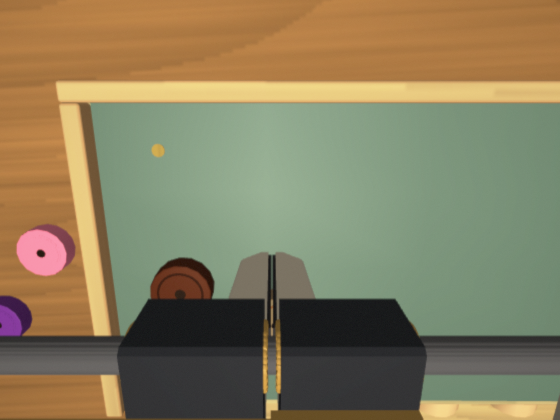

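The top view shows three wheels standing in the tray at (167,168), (227,170) and (291,176). In the wrist view the dark wheel at (182,290) sits left of the fingers, by about 25 mm in the numbers. I'll descend behind D and push.

Emit:
play_rows(
  increments=[
    [[0.15,0,2.5,0],[0.15,0,4.5,0],[0.15,0.1,5.4,0],[0.15,0.1,5.6,0],[0.15,0.8,5.6,0]],
  ],
)

```text
t: 9.6
tool_pos: [0.4743, -0.0418, 0.0724]
orientation: [-2.274, -2.163, 0.017]
force: [-0.0, 0.1, 1.2]
opening: 0.0005
```

Run:
```python
from st import *
go(.571,-.0187,.0735)
```

```text
t 9.6 pos [ 0.4743 -0.0418  0.0724] s 0.4758 tt -0.0188 xyaw 1.5208 want 1.5223; tilt [-0.005 -0.01  -1.   ] F [-0.   0.1  1.2] open 0.0005
incr cm [ 0.02  9.52 -0.2 ] turn -0.002
```

Emit:
play_rows(
  increments=[
    [[0,1.2,-0.1,0],[0,2.4,-0.1,0],[0,3.6,-0.1,0],[0,4.8,-0.1,0],[0,6,-0.1,0]],
  ],
)

```text
t: 10.1
tool_pos: [0.5365, -0.0449, 0.0743]
orientation: [-2.275, -2.164, 0.015]
force: [-0.5, 0.3, 0.1]
opening: 0.0005
```

Emit:
play_rows(
  increments=[
    [[0,0.8,0,0],[0,1.5,0,0],[0,2.2,0,0],[0,2.9,0,0],[0,3.5,0,0]],
  ],
)

```text
t: 10.6
tool_pos: [0.5719, -0.0467, 0.074]
orientation: [-2.275, -2.164, 0.015]
force: [-1.0, -0.7, 0.0]
opening: 0.0006
```

Run:
```python
from st import *
go(.597,-.0187,.0735)
```

```text
t 10.6 pos [ 0.5719 -0.0467  0.074 ] s 0.5735 tt -0.0189 xyaw 1.5209 want 1.5223; tilt [-0.006 -0.008 -1.   ] F [-1.  -0.7  0. ] open 0.0006
incr cm [0.02 2.35 0.04] turn -0.001
```

Emit:
play_rows(
  increments=[
    [[0,0.5,0,0],[0,1,0,0],[0,1.5,0,0],[0,2,0,0],[0,2.4,0,0]],
  ],
)

```text
t: 11.1
tool_pos: [0.5963, -0.0479, 0.0739]
orientation: [-2.275, -2.164, 0.015]
force: [-0.2, 0.7, -0.1]
opening: 0.0004
```

Emit:
play_rows(
  increments=[
    [[0,0,-3.5,0],[0,-2,-7,0],[0,-7,-10,0],[0,-11,-12,0],[0,-15,-14,0]],
  ],
)

```text
t: 11.6
tool_pos: [0.4463, -0.0396, 0.2161]
orientation: [-2.275, -2.165, 0.014]
force: [0.2, -0.6, 1.5]
opening: 0.0006
```

Emit:
play_rows(
  increments=[
    [[0,-4,-2,0],[0,-8,-2,0],[0,-8,-2,0],[0,-8,-2,0],[0,-8,-2,0]],
  ],
)

```text
t: 12.1
tool_pos: [0.3672, -0.0356, 0.2368]
orientation: [-2.276, -2.165, 0.014]
force: [0.9, -0.2, 0.4]
opening: 0.0007
```

Run:
```python
from seg import *
from st import st
st()
for n in ("top","scene"):
    p,d=read_camera(n); np.save(f"{n}9.npy",d); cv2.imwrite(f"pics/{n}9.png",p); seg(n,p,"9")
```

```text
t 12.1 pos [ 0.3672 -0.0356  0.2368] s 0.3685 tt -0.0177 xyaw 1.5209 want 1.5223; tilt [-0.006 -0.007 -1.   ] F [ 0.9 -0.2  0.4] open 0.0007
top bed area 8698.5 corners [((189, 211), [0.61, 0.256, 0.057]), ((322, 216), [0.592, -0.154, 0.057]), ((321, 282), [0.389, -0.148, 0.057]), ((186, 279), [0.402, 0.264, 0.057])]
[276.8 279.3] (266, 274, 36, 10) 106.0 col [ 93. 112. 122.] [ 0.399  -0.0124  0.066 ]
[306.8 245.3] (300, 239, 14, 14) 122.0 col [ 51.  68. 103.] [ 0.5014 -0.1053  0.066 ]
[196.4 241.3] (188, 234, 18, 16) 195.0 col [ 82. 130. 170.] [0.5163 0.2316 0.066 ]
scene bed area 9769.5 corners [((205, 193), [0.585, -0.157, 0.057]), ((245, 145), [0.381, -0.139, 0.057]), ((380, 197), [0.408, 0.264, 0.057]), ((350, 255), [0.613, 0.249, 0.057])]
[354.7 215. ] (346, 204, 20, 24) 354.5 col [ 81. 127. 172.] [0.4996 0.223  0.066 ]
[236.9 175.1] (230, 168, 15, 15) 156.5 col [36. 51. 88.] [ 0.5011 -0.1051  0.066 ]
```

View pics/top9c.png

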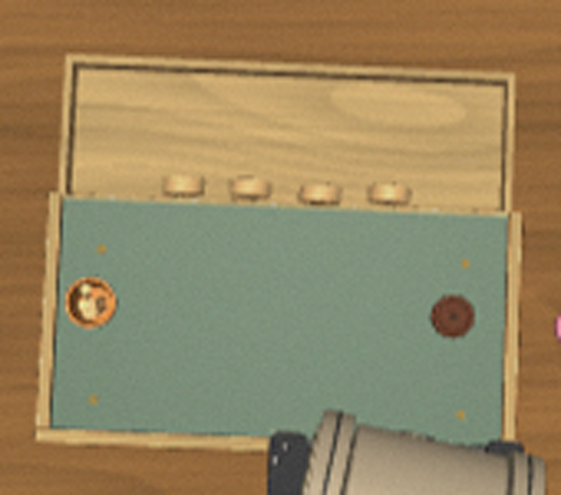

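View pics/scene9.png

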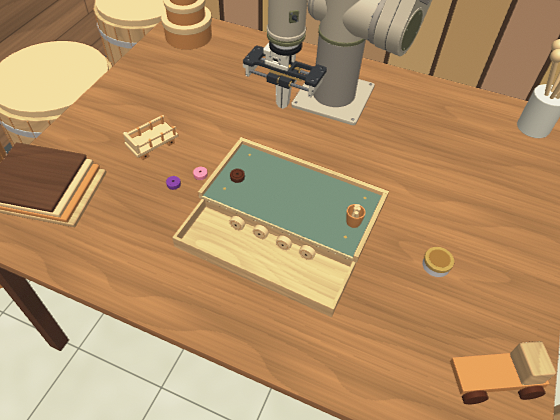

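All four pale wheels are in the tray at top crop (183,186), (250,187), (320,193) and (389,193). The dark wheel and cup pixels are unchanged. I'll check their heights, that they're still, and the tray, cart and tin.

Run:
```python
from st import *
ct,cs=camera_params("top"),camera_params("scene")
top=[(170+x/3.3,150+y/3.3) for x,y in [(183,186),(250,187),(320,193),(389,193)]]
sc=[(307,252),(284,243),(261,232),(237,223)]
for a,b in zip(top,sc):
    p,e=tri(ct,a,cs,b); print("wheel",p.round(3),"gap",round(e,4))
d=np.load("scene9.npy")
for b in sc:
    e,r=ray(cs,b); print("depth pt",(e+r*d[b[1],b[0]]).round(3))
p,_=read_camera("scene"); t,_=read_camera("top")
def diff(x,y,roi): 
    u,v,w,h=roi; D=np.abs(x[v:v+h,u:u+w].astype(int)-y[v:v+h,u:u+w]).max(2); return (D>40).sum()
s9,t9,s0,t0=[cv2.imread(f"pics/{n}.png") for n in("scene9","top9","scene0","top0")]
print("wheels moved px",diff(p,s9,(170,195,190,115)),diff(t,t9,(185,160,150,60)))
print("vs start: cart(toy) ",diff(t,t0,(380,230,55,65)),"tin",diff(t,t0,(110,225,40,35)),"tray far rim",diff(t,t0,(183,160,150,20)),diff(s0,p,(170,230,60,30)))
```

```text
wheel [0.627 0.147 0.026] gap 0.0006
wheel [0.626 0.084 0.025] gap 0.0025
wheel [0.619 0.017 0.026] gap 0.0035
wheel [ 0.619 -0.05   0.027] gap 0.0018
depth pt [0.635 0.149 0.039]
depth pt [0.634 0.088 0.038]
depth pt [0.627 0.023 0.04 ]
depth pt [ 0.628 -0.044  0.041]
wheels moved px 0 0
vs start: cart(toy)  0 tin 0 tray far rim 0 0
```

The wheel centres are at about 26 mm, inside the tray and still. Nothing else has moved and the arm is clear, so I'm handing in.

```bash
python3 -c "
from plant import *
print(close_job())"
```

```text
the job is handed in; nothing more can be done
None
```

All four pale wheels are in the tray. I pushed each one straight across the board with closed fingers and tipped it slowly over the lip, then handed the job in at about 12 s.

**Wheels:** they stand on edge along the tray's near wall. Triangulated centres are about 25–27 mm high, under the 45 mm limit. Two pictures taken one after the other showed no movement.

**Everything else:** against the starting pictures, the dark wheel and cup moved by less than 1 mm. The cart, wax tin and tray rim areas showed no changed pixels. The arm ended well clear behind the board.

**Disagreement:** depth readings on the wheels came out higher, at 38–41 mm and about 8 mm further out in x. They are single noisy samples on the wheel face, and the bed also read 2–7 mm high, so I trusted the triangulation. They are still below 45 mm.

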